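Count along the dish rack and push the dish into the third gap

ROBOT

A 6-joint arm with a two-finger parallel gripper is mounted at the origin on the work surface. World frame = base frame: x ahead of the robot, y to its left, z up, the work surface at z = 0. Lengths are in mm, angles in rad, forces in N, time in s.
With the tool pointing down it reaches from about 250 to 775 mm from the base axis. Payload 8.9 kg.
Tool frame: the origin (TCP) lies midway between the tips of the shut fingers; the grasp point (between the pads) lies 19 mm behind it (robot.grip_point_offset is the distance from the TCP to the grasp point, in mm); z points along the fingers, y is the direction in which the jaws open and shut (so a half turn about z gives the same grasp; the last joint's range is limited). The gripper opens to 85 mm and grips with 20 to 120 N. Pads are 22 mm wide; open, the fingers measure 114 mm over their backs; the gripper's body (76 mm by 85 mm) begins 54 mm behind the grasp point. The pads swing forward as they close: fully open they stand 13 mm farther back than shut.
Start: joints at [1.043, 0.291, -0.153, 1.127, 0, 1.431], TCP at [199.01, 485.818, 231.305] pointing down, gripper open.
Joint ranges: [-2.52, 2.52], [-0.91, 1.74], [-1.3, 1.37], [-1.96, 2.02], [-1.52, 1.47], [-3.14, 3.14]. Speed limits (rad/s): [2.22, 2.22, 2.79, 3.14, 3.14, 3.14].

INTERFACE

Orientations are given as a unit quaternion [x, y, z, w].
In Python, from bench import sense, vision, robot, nets gives the robot as it stands. The module is installed in compiled form; this text tells all that it offers.
- The arm moves only by the tool jog_arm, never from a script. Its argument "series" is a list of rows, each an object of numbers: "tx", "ty", "tz": the shift along the world's x, y, z in mm; "rx", "ry", "rz": the turn, a rotation vector about the world's x, y, z in rad; "claw": the closure, from -1 (fully open) to 1 (shut). In form: [{"tx": .., "ty": .., "tz": .., "rx": .., "ry": .., "rz": .., "claw": ..}, ...]. A call has 1 to 20 rows; each row shifts and turns the commanded pose from where the row before left it; what a row does not reach is not made up. A row lasts 1/12 s, in which the tool goes at most 41.7 mm and 7.16 degrees, less where a joint would pass 70% of its speed; a pose out of reach is approached as far as the arm can. A call with a gripper value outside its range is refused whole. The fingers move at their own pace and stop on an object; the grip force is fixed at half the most. Time passes only in rows, so rows that do not move let the fingers close. It gives the time, the measured TCP pose, the force and the opening at its end, in the units of the state.
- sense(): the state, without advancing time (a new reading comes with each control period).
- vision.camera(name): name is "scene" or "side" or "wrist"; returns (picture, depth): 384x512x3 uint8, blue, green, red; 384x512 float32, mm along the optical axis (not along the pixel's ray), 0 where there is no reading.
- vision.camera_model(name): a dict with "fx", "fy", "cx", "cy" (pixels), "k1" (the pictures are not rectified: a ray, as slopes to the right and down, at radius r is drawn at 1 + k1 r^2 times it, then the intrinsics apply), "R" (3x3) and "t" (3): a world point X has camera coordinates R X + t. Camera axes: x right, y down, z forward; pixel columns grow to the right and rows downward; lengths in mm; the calibration is good to about 2 mm. A picture is of the moment at which its call begins: read the wrist's pose just before it. camera_model takes no time and is no camera call; for the wrist camera it gives the pose at the moment of the call.
- robot.finish_job(): hands the job in, once; it reports no verdict.
Trained networks look in the newest picture that a camera, given by its name, has taken for a name from the list of things; names that differ only in an ending like _2 or _b are one class to them, and where a whole thing is asked for, a point or a joint stands for the part that bears it (a point fixed in the world has none). Each returns a list of dicts, best first, with "conf" (0 to 1); they miss things now and then, are a little off and sometimes report something else, mostly with a low value. They report only what shows in the picture. A call takes as long as a camera call. They do not tell look-alikes from the thing itself.
- nets.boxes_of(camera, label): "at" ([column, row] in pixels, amid what is visible of it).
- nets.pinpoint(camera, label): "at" ([column, row] in pixels: a listed point, or the origin of a listed thing).
The state is a dict: "time_s": time; "joint_pos": joint angles; "qd": joint speeds; "joint_torque": joint torques, N m; "position": TCP position; "tool_rot": TCP orientation; "force": force on the tool from outside, world axes, zero at the start; "torque": the same for the moment, N m; "gripper_width": finger opening in mm.
Only numpy, scipy, OpenCV 4.12 (cv2) and the standard library are available. Lean on these libraries where they do the work, as an engineer would, in place of code of your own. Each camera call takes 0.05 s, during which the arm holds its last target.

TASK

Starting at the yellow end of the dish rack, run one fingertip (or the closed fingers) along the rack's counting rail, touching it above the first gap, then the second, then the third, and stop there; filled gaps count too. Then push the green-lidded dish along the bench into that third gap until it is fully home against the back wall, without lifting it, and draw back clear. Leave the other dishes, the jar and the forceps where they are.

Things in the scene. Friction and masses are not known exactly. Their poses are not given: they have to be found in the camera images.
- rack: white divider rack fixed to the bench, 390 mm long along its y. Seven dividers 6 mm thick, 34 mm high make six gaps 58 mm wide, centred at y = +160, +96, +32, -32, -96, -160 mm; no floor, open at the front (-x, to the robot). Origin: on the bench, mid-length; x points into the gaps. Divider front ends at x = -18 mm, back wall face at +25: a 50 mm dish fully home is centred at x = 0.
- yellow_post: yellow plastic end post, 50 x 16 mm, 56 mm high, standing at one end of the rack (either end): counting starts at this end. Origin: centre of its underside, at rack x = +5 mm, y = +212 or -212 mm.
- grey_post: grey post of the same size at the other end of the rack. Origin: centre of its underside.
- dish: the dish to put away: round closed specimen dish with a green lid, 50 mm in diameter, 22 mm high, about 60 g, standing loose on the bench in front of the rack. Origin: centre of its underside, z up. It slides on the bench.
- stored_a: bystander: same dish with a white lid, already in one of the gaps. Origin: centre of its underside.
- stored_b: bystander: same dish with an orange lid, already in one of the gaps. Origin: centre of its underside.
- jar: bystander: small closed clear jar with white cap, 52 mm in diameter, 65 mm high, on the bench to the robot's left. Origin: centre of its underside.
- forceps: bystander: steel forceps, 208 mm long along its x, about 24 mm wide, 8 mm high, lying on the bench to the robot's right. Origin: middle, on the underside.
- rail: the counting rail as a whole: 384 mm long along y, 20 mm wide, painted in six pieces, blue and white in turn, one above each gap. Origin: middle of its top face, z up.
- rail_1 (a point): middle of the top of a 64 mm long, 20 mm wide, 8 mm thick piece of the counting rail, blue; the piece above gap 1 counted from the rack's +y end. All six are joined as one straight bar behind and above the back wall (rack x = +36 mm, top 52 mm above the bench). The bar is sprung: it gives straight down up to 8 mm, from about 1.5 N to 5 N at its stop.
- rail_2 (a point): middle of the top of a 64 mm long, 20 mm wide, 8 mm thick piece of the counting rail, white; the piece above gap 2 counted from the rack's +y end.
- rail_3 (a point): middle of the top of a 64 mm long, 20 mm wide, 8 mm thick piece of the counting rail, blue; the piece above gap 3 counted from the rack's +y end.
- rail_4 (a point): middle of the top of a 64 mm long, 20 mm wide, 8 mm thick piece of the counting rail, white; the piece above gap 4 counted from the rack's +y end.
- rail_5 (a point): middle of the top of a 64 mm long, 20 mm wide, 8 mm thick piece of the counting rail, blue; the piece above gap 5 counted from the rack's +y end.
- rail_6 (a point): middle of the top of a 64 mm long, 20 mm wide, 8 mm thick piece of the counting rail, white; the piece above gap 6 counted from the rack's +y end.
There are look-alikes about, which are no part of the job. Leave any blue or purple look-alike of the dish alone. Of the things shaped like the yellow_post, the yellow one is meant.

How it is judged:
By the outcome, as a careful person would: the job done as asked, in the order asked, and still so for the second after the job is handed in, with the robot touching nothing.
It also fails if it takes over 56 s, if anything falls off the work surface, if the arm or the gripper's body presses on something with over 40 N, if the wrist force passes 120 N, or if a joint passes its speed limit or range.

## Working session

There is one attempt and no reset: what is moved stays moved. The work goes in short steps, Python scripts to look and compute and a tool call to move; the robot and the scene stay as the last step left them, time stands still between calls to the robot, and variables do not carry over. Pictures are saved under pics/ and viewed, and the job is handed in when it is done.

Besides the shell and the picture viewer there is one more tool, called after "Request:" by a JSON object that holds its "method" and its "body", one argument or row to a line. jog_arm: Moves the arm, as the interface text tells. Its arguments: {"type":"object","properties":{"series":{"type":"array","items":{"type":"object","properties":{"tx":{"type":"number"},"ty":{"type":"number"},"tz":{"type":"number"},"rx":{"type":"number"},"ry":{"type":"number"},"rz":{"type":"number"},"claw":{"type":"number"}}}}},"required":["series"]}

```bash
mkdir -p pics
cat > h.py <<'E'
import numpy as np, cv2
from bench import sense, vision, robot, nets
def ray(m,u,v):
    x=(u-m['cx'])/m['fx'];y=(v-m['cy'])/m['fy']
    a,b=x,y
    for _ in range(20):
        s=1+m['k1']*(a*a+b*b);a,b=x/s,y/s
    return np.array([a,b,1.])
def at_z(m,u,v,z):
    R=np.array(m['R']);t=np.array(m['t']);C=-R.T@t;d=R.T@ray(m,u,v)
    return C+d*(z-C[2])/d[2]
def by_depth(m,u,v,D):
    R=np.array(m['R']);t=np.array(m['t']);return R.T@(ray(m,u,v)*D-t)
def proj(m,X):
    c=np.array(m['R'])@np.array(X,float)+np.array(m['t']);a,b=c[0]/c[2],c[1]/c[2];s=1+m['k1']*(a*a+b*b)
    return np.array([m['fx']*a*s+m['cx'],m['fy']*b*s+m['cy']])
E
python3 - <<'E'
from h import *
for n in ("scene","side","wrist"):
    p,d=vision.camera(n);cv2.imwrite(f"pics/{n}0.png",p);np.save(f"{n}0.npy",d)
    m=vision.camera_model(n);print(n,-np.array(m['R']).T@np.array(m['t']),m['fx'])
s=sense();print(s['time_s'],s['position'],s['tool_rot'],s['force'],s['gripper_width'])
E
```

```text
scene [1258.91029436  111.37869841  553.36349683] 346.77777720165017
side [ 175.42903387 -728.67247714  889.04068235] 405.846892689676
wrist [133.26616575 512.30547498 373.25185566] 322.2282422101964
0.15 [198.8566863  485.54068357 230.88060436] [ 1.93187238e-01  9.81161794e-01 -4.47824235e-04 -1.58661765e-04] [-0.2000217   0.72903601  0.10437133] 85.37181257782474
```

View pics/scene0.png

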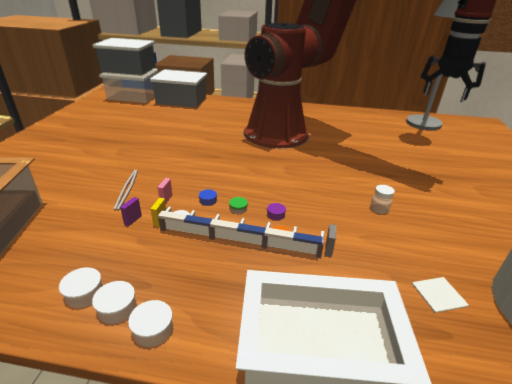

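View pics/side0.png

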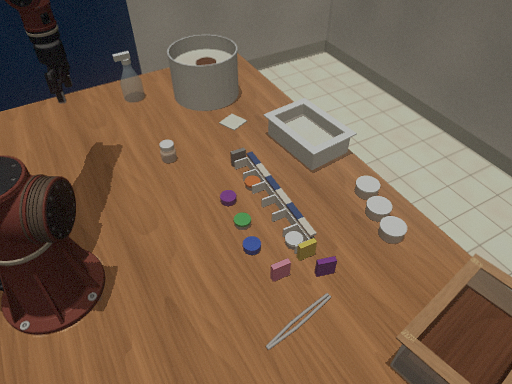

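View pics/wrist0.png

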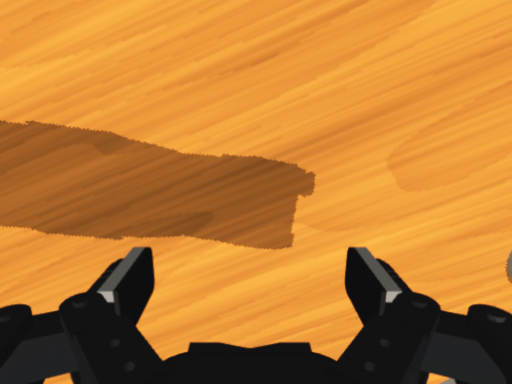

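The scene view has the yellow post at (158,212), the robot's right (-y) end. Near it are a pink post at (165,188) and a purple one at (131,211). The green dish is at (238,204), blue at (208,197) and purple at (276,211). In the side view the green dish is at (242,220) and the yellow post at (306,249). Next I'll measure.

Run:
```python
from h import *
p=cv2.imread("pics/side0.png");c=p[140:290,190:350];cv2.imwrite("pics/sidecrop.png",cv2.resize(c,None,fx=5,fy=4.0*1.0 if 0 else 4,interpolation=cv2.INTER_CUBIC)[:600,:800])
p=cv2.imread("pics/scene0.png");c=p[165:275,110:350];cv2.imwrite("pics/scenecrop.png",cv2.resize(c,(800,367),interpolation=cv2.INTER_CUBIC))
zs={'rail':52,'yellow_post':0,'grey_post':0,'dish':0,'stored_a':0,'jar':0,'forceps':0,'rack':0,'rail_1':52}
for cam in ("side","scene"):
    vision.camera(cam);m=vision.camera_model(cam)
    for l,z in zs.items():
        for r in nets.pinpoint(cam,l)[:7]:
            if r['conf']>.2: print(cam,l,round(r['conf'],2),np.round(r['at'],1),at_z(m,*r['at'],z).round(1)[:2])
print(sense()['time_s'])
```

```text
side rail 0.96 [285.3 196.8] [652.2 -52.4]
side rail 0.81 [262.8 169.2] [656.   83.6]
side rail 0.79 [306.5 226.4] [ 641.9 -175.3]
side rail 0.68 [274.8 190.2] [640.  -14.1]
side rail 0.64 [293.9 210.2] [ 645.  -108.8]
side rail 0.59 [253.  155.5] [661.9 156.6]
side rail 0.58 [293.7 241.1] [ 584.4 -200.3]
side yellow_post 0.82 [280.8 276.1] [ 518.3 -246.9]
side yellow_post 0.75 [306.  254.1] [ 614.3 -221.1]
side grey_post 0.54 [238.6 163.6] [629.6 198.5]
side dish 0.66 [251.4 245.5] [ 500.4 -123.1]
side dish 0.56 [241.2 222.2] [515.7 -34.6]
side dish 0.45 [229.3 200.1] [525.8  62. ]
side stored_a 0.64 [250.  186.1] [610.4  84.7]
side stored_a 0.6 [290.6 241.4] [ 601.8 -164.2]
side stored_a 0.51 [292.3 209.3] [672.  -64.9]
side stored_a 0.34 [305.3 225.4] [ 670.1 -136.1]
side jar 0.9 [169.4 156.6] [440.8 348.2]
side forceps 0.84 [298.2 321.4] [ 487.5 -374. ]
side rack 0.98 [264.4 204.5] [609.6  -6.8]
side rail_1 0.96 [285.3 196.8] [652.2 -52.4]
side rail_1 0.81 [262.8 169.2] [656.   83.6]
side rail_1 0.79 [306.5 226.4] [ 641.9 -175.3]
side rail_1 0.68 [274.8 190.2] [640.  -14.1]
side 
[... 697 characters left out ...]
cene dish 0.56 [277.6 215.4] [523.2  67. ]
scene dish 0.48 [202.7 201.3] [ 502.9 -144.4]
scene stored_a 0.46 [177.1 223.1] [ 609.6 -179.7]
scene stored_a 0.45 [277.4 241.6] [626.9  78.3]
scene jar 0.65 [381.5 208.5] [431.1 344. ]
scene forceps 0.83 [128.5 189. ] [ 488.9 -370.7]
scene forceps 0.44 [278.4 237.1] [610.   78.8]
scene rack 0.69 [243.  232.6] [611.4  -8.9]
scene rail_1 0.95 [172.7 210.4] [ 626.2 -179.6]
scene rail_1 0.86 [221.2 223.2] [649.8 -53.4]
scene rail_1 0.77 [278.9 229.3] [643.8  80. ]
scene rail_1 0.76 [309.6 232.5] [640.6 149.1]
scene rail_1 0.67 [249.9 226.1] [646.3  13.4]
scene rail_1 0.61 [236.6 224.2] [645.9 -17.8]
scene rail_1 0.56 [195.8 221. ] [ 654.2 -112.9]
1.15
```

View pics/sidecrop.png

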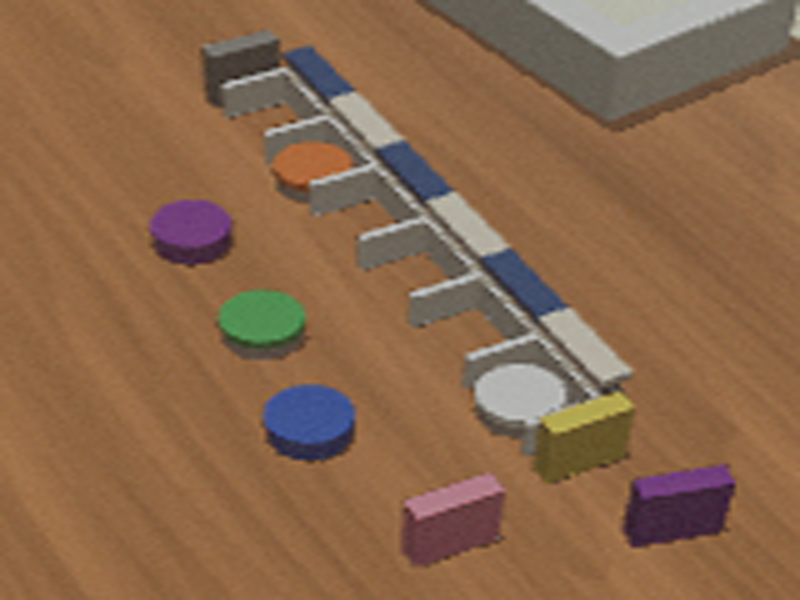

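View pics/scenecrop.png

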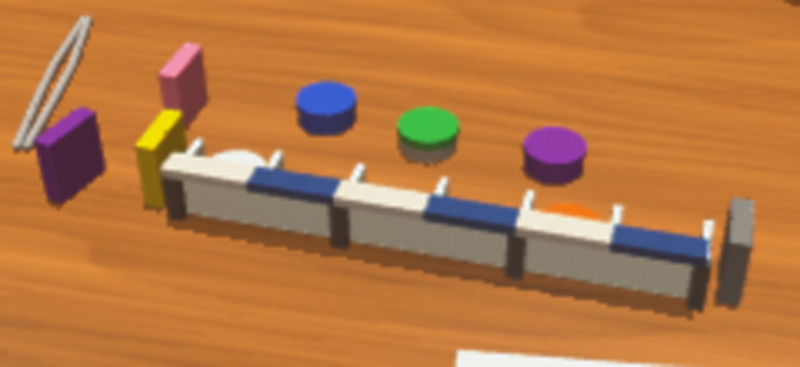

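Yellow is at the -y end, so gap 1 holds the white dish, gap 2 is empty and gap 3 (rack y=-32, the white rail_4 piece) is empty. Next I'll work out the rack pose from hand-read image points in both views, and check where the wrist camera looks.

Run:
```python
from h import *
from scipy.optimize import least_squares
ms,mc=vision.camera_model("side"),vision.camera_model("scene")
S=lambda X,Y:(190+X/5,140+Y/4); C=lambda X,Y:(110+X*.3,165+Y*.3)
obs=[]
# boundary lines on rail top: side: (front-edge x=26, back-edge x=46), y
for y,f,b in [(-128,(541,318),(568,308)),(-64,(483,258),(510,250)),(0,(427,202),(451,195)),(64,(378,147),(402,140)),(128,(330,98),(354,92)),(192,(286,55),(311,47)),(-192,(604,383),(632,371))]:
    obs+= [(ms,S(*f),(26,y,52)),(ms,S(*b),(46,y,52))]
for y,f,b in [(-128,(255,168),(248,187)),(-64,(343,180),(336,196)),(0,(430,193),(425,213)),(64,(526,207),(519,228)),(128,(616,226),(612,243)),(192,(709,238),(706,259)),(-192,(172,154),(165,172))]:
    obs+= [(mc,C(*f),(26,y,52)),(mc,C(*b),(46,y,52))]
def world(p,X):
    c,s=np.cos(p[2]),np.sin(p[2]);return (p[0]+c*X[0]-s*X[1],p[1]+s*X[0]+c*X[1],X[2])
def res(p,o=obs): return np.concatenate([proj(m,world(p,X))-u for m,u,X in o])
for nm,o in (("both",obs),("side",obs[:14]),("scene",obs[14:])):
    r=least_squares(res,[610,-8,-.04],args=(o,),loss='soft_l1');print(nm,r.x.round(3),np.sqrt(np.mean(res(r.x,o)**2)).round(2))
print(res(least_squares(res,[610,-8,-.04],loss='soft_l1').x).reshape(-1,2).round(1).tolist())
# green dish lid centroid by colour, lid z=22
for n,m in (("side",ms),("scene",mc)):
    hsv=cv2.cvtColor(cv2.imread(f"pics/{n}0.png"),cv2.COLOR_BGR2HSV)
    mk=cv2.inRange(hsv,(45,100,60),(80,255,255))
    k,l,st,ce=cv2.connectedComponentsWithStats(mk)
    for i in range(1,k):
        if st[i,4]>40: print(n,ce[i].round(1),st[i],at_z(m,*ce[i],22).round(1))
m=vision.camera_model("wrist")
for u,v in [(256,192),(0,0),(511,0),(0,383),(511,383)]: print(u,v,at_z(m,u,v,0).round())
```

```text
both [ 6.1545e+02 -1.1908e+01 -4.1000e-02] 0.64
side [ 6.14912e+02 -1.42270e+01 -4.40000e-02] 0.39
scene [ 6.15692e+02 -1.09170e+01 -3.50000e-02] 0.56
[[-0.6, -0.6], [0.2, -0.6], [-0.7, -0.7], [-0.0, -1.0], [-0.4, -0.7], [0.7, -1.1], [-0.8, -0.1], [0.2, -0.3], [-0.8, -0.1], [0.1, -0.5], [-0.9, -0.8], [-0.4, -0.6], [-0.6, -0.7], [0.2, -0.4], [0.3, -0.5], [-0.8, -1.2], [-0.3, 0.0], [-0.9, 0.4], [0.1, 0.4], [-0.6, -0.3], [-1.6, 0.6], [-1.1, -0.2], [-0.6, -0.6], [-0.5, -0.1], [0.2, 0.4], [0.7, -0.0], [0.0, -0.4], [-1.5, -0.9]]
side [241.9 219.3] [234 213  17  14 192] [514.1 -43.3  22. ]
scene [237.9 202.9] [229 197  18  13 183] [520.1 -41.1  22. ]
256 192 [232. 481.   0.]
0 0 [-56. 315.   0.]
511 0 [142. 797.   0.]
0 383 [355.  37.   0.]
511 383 [632. 712.   0.]
```

Request:
{"method": "jog_arm", "body": {
  "series": [
    {"tx":21.5,"ty":-25.8,"tz":2,"rz":0.0175,"claw":1},
    {"tx":21.5,"ty":-25.8,"tz":2,"rz":0.0175,"claw":1},
    {"tx":21.5,"ty":-25.8,"tz":2,"rz":0.0175,"claw":1},
    {"tx":21.5,"ty":-25.8,"tz":2,"rz":0.0175,"claw":1},
    {"tx":21.5,"ty":-25.8,"tz":2,"rz":0.0175,"claw":1},
    {"tx":21.5,"ty":-25.8,"tz":2,"rz":0.0175,"claw":1},
    {"tx":21.5,"ty":-25.8,"tz":2,"rz":0.0175,"claw":1},
    {"tx":21.5,"ty":-25.8,"tz":2,"rz":0.0175,"claw":1},
    {"tx":21.5,"ty":-25.8,"tz":2,"rz":0.0175,"claw":1},
    {"tx":21.5,"ty":-25.8,"tz":2,"rz":0.0175,"claw":1},
    {"tx":21.5,"ty":-25.8,"tz":2,"rz":0.0175,"claw":1},
    {"tx":21.5,"ty":-25.8,"tz":2,"rz":0.0175,"claw":1},
    {"tx":21.5,"ty":-25.8,"tz":2,"rz":0.0175,"claw":1},
    {"tx":21.5,"ty":-25.8,"tz":2,"rz":0.0175,"claw":1},
    {"tx":21.5,"ty":-25.8,"tz":2,"rz":0.0175,"claw":1},
    {"tx":21.5,"ty":-25.8,"tz":2,"rz":0.0175,"claw":1},
    {"tx":21.5,"ty":-25.8,"tz":2,"rz":0.0175,"claw":1},
    {"tx":21.5,"ty":-25.8,"tz":2,"rz":0.0175,"claw":1},
    {"tx":21.5,"ty":-25.8,"tz":2,"rz":0.0175,"claw":1},
    {"tx":21.5,"ty":-25.8,"tz":2,"rz":0.0175,"claw":1}
  ]
}}

```text
invalid input at $.series[0]: expected keys tx, ty, tz, rx, ry, rz, claw
```

Request:
{"method": "jog_arm", "body": {
  "series": [
    {"claw":1},
    {"claw":1},
    {"claw":1}
  ]
}}

```text
invalid input at $.series[0]: expected keys tx, ty, tz, rx, ry, rz, claw
```

Run:
```python
from h import *
m=vision.camera_model("wrist");p,d=vision.camera("wrist");cv2.imwrite("pics/wrist1.png",p);np.save("wrist1.npy",d)
import json;json.dump({k:np.array(v).tolist() for k,v in m.items()},open("wrist1.json","w"))
s=sense();print(s['time_s'],s['position'].round(1) if hasattr(s['position'],'round') else s['position'],s['tool_rot'],s['force'],s['gripper_width'])
cv2.imwrite("pics/wrist1c.png",cv2.resize(p[0:260],(800,406),interpolation=cv2.INTER_CUBIC))
```

```text
1.2 [199.  485.8 231.3] [ 1.93179690e-01  9.81163394e-01 -2.64901306e-05  1.30119666e-05] [-0.60854143  0.62241038  0.36080767] 85.15110601936401
```

View pics/wrist1.png

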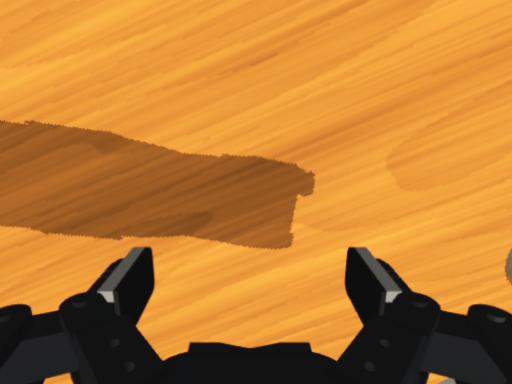

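The call was refused because every row needs all seven keys. The arm didn't move, so I'll resend it in full.

Request:
{"method": "jog_arm", "body": {
  "series": [
    {"tx":21.5,"ty":-25.8,"tz":2,"rx":0,"ry":0,"rz":0.0175,"claw":1},
    {"tx":21.5,"ty":-25.8,"tz":2,"rx":0,"ry":0,"rz":0.0175,"claw":1},
    {"tx":21.5,"ty":-25.8,"tz":2,"rx":0,"ry":0,"rz":0.0175,"claw":1},
    {"tx":21.5,"ty":-25.8,"tz":2,"rx":0,"ry":0,"rz":0.0175,"claw":1},
    {"tx":21.5,"ty":-25.8,"tz":2,"rx":0,"ry":0,"rz":0.0175,"claw":1},
    {"tx":21.5,"ty":-25.8,"tz":2,"rx":0,"ry":0,"rz":0.0175,"claw":1},
    {"tx":21.5,"ty":-25.8,"tz":2,"rx":0,"ry":0,"rz":0.0175,"claw":1},
    {"tx":21.5,"ty":-25.8,"tz":2,"rx":0,"ry":0,"rz":0.0175,"claw":1},
    {"tx":21.5,"ty":-25.8,"tz":2,"rx":0,"ry":0,"rz":0.0175,"claw":1},
    {"tx":21.5,"ty":-25.8,"tz":2,"rx":0,"ry":0,"rz":0.0175,"claw":1},
    {"tx":21.5,"ty":-25.8,"tz":2,"rx":0,"ry":0,"rz":0.0175,"claw":1},
    {"tx":21.5,"ty":-25.8,"tz":2,"rx":0,"ry":0,"rz":0.0175,"claw":1},
    {"tx":21.5,"ty":-25.8,"tz":2,"rx":0,"ry":0,"rz":0.0175,"claw":1},
    {"tx":21.5,"ty":-25.8,"tz":2,"rx":0,"ry":0,"rz":0.0175,"claw":1},
    {"tx":21.5,"ty":-25.8,"tz":2,"rx":0,"ry":0,"rz":0.0175,"claw":1},
    {"tx":21.5,"ty":-25.8,"tz":2,"rx":0,"ry":0,"rz":0.0175,"claw":1},
    {"tx":21.5,"ty":-25.8,"tz":2,"rx":0,"ry":0,"rz":0.0175,"claw":1},
    {"tx":21.5,"ty":-25.8,"tz":2,"rx":0,"ry":0,"rz":0.0175,"claw":1},
    {"tx":21.5,"ty":-25.8,"tz":2,"rx":0,"ry":0,"rz":0.0175,"claw":1},
    {"tx":0,"ty":0,"tz":0,"rx":0,"ry":0,"rz":0.0175,"claw":1}
  ]
}}

```text
time_s: 2.87
position: [610.6, -9.0, 268.7]
tool_rot: [0.021, 1.0, -0.001, 0.001]
force: [-0.7, 0.6, -0.3]
gripper_width: -0.2
```

Request:
{"method": "jog_arm", "body": {
  "series": [
    {"tx":0,"ty":0,"tz":0,"rx":0,"ry":0,"rz":0,"claw":1},
    {"tx":0,"ty":0,"tz":0,"rx":0,"ry":0,"rz":0,"claw":1}
  ]
}}

```text
time_s: 3.03
position: [607.1, -4.2, 269.0]
tool_rot: [0.02, 1.0, 0.0, -0.0]
force: [0.4, 0.4, 0.7]
gripper_width: 0.0
```

Run:
```python
from h import *
m=vision.camera_model("wrist");p,d=vision.camera("wrist");cv2.imwrite("pics/wrist1.png",p);np.save("wrist1.npy",d)
import json;json.dump({k:np.array(v).tolist() for k,v in m.items()},open("wrist1.json","w"))
s=sense();print(s['time_s'],s['position'],s['tool_rot'],s['force'],s['gripper_width'],s['joint_pos'])
cv2.imwrite("pics/wrist1c.png",cv2.resize(p[0:260],(800,406),interpolation=cv2.INTER_CUBIC))
```

```text
3.0833 [606.90758095  -3.70931717 269.16935296] [ 1.94439115e-02  9.99810873e-01  1.69856485e-04 -3.50338651e-04] [ 0.5414744   0.39792654 -0.29289555] 0.17356096944394822 [-1.26658677e-01  4.36759819e-01  1.61331978e-01  1.29610149e+00
  2.62784109e-04 -8.77684968e-02]
```

View pics/wrist1.png

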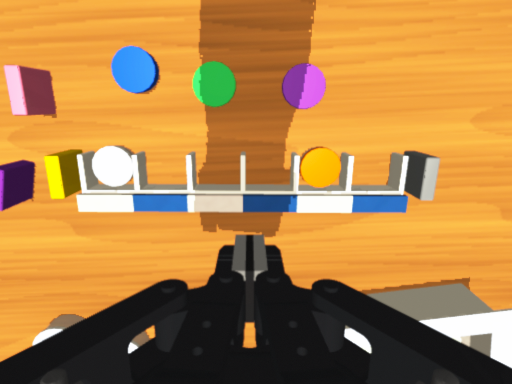

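The wrist view shows the yellow post at (65,174). The rail from that end reads white 78–134 (gap 1, white dish), blue 134–190 (gap 2, empty), white 190–243 (gap 3, empty). The green dish is at (214,84), and the look-alikes are blue (134,69) and purple (304,86). I'll refine the fit with this view.

Run:
```python
from h import *
p=cv2.imread("pics/wrist1.png")
cv2.imwrite("pics/w1a.png",cv2.resize(p[135:225,40:240],(800,360),interpolation=cv2.INTER_NEAREST))
cv2.imwrite("pics/w1b.png",cv2.resize(p[135:225,240:440],(800,360),interpolation=cv2.INTER_NEAREST))
```

```text
(no output)
```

View pics/w1a.png

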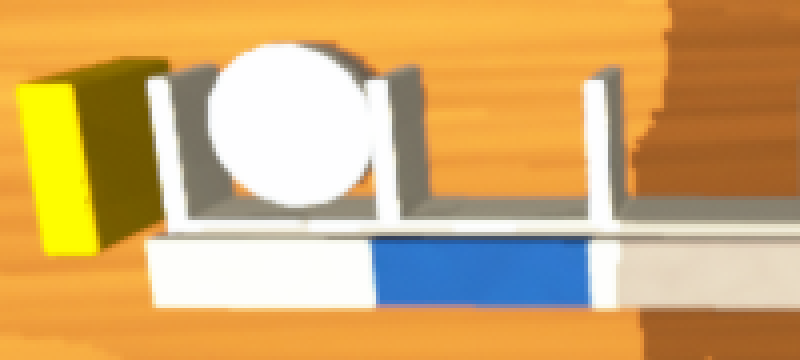

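View pics/w1b.png

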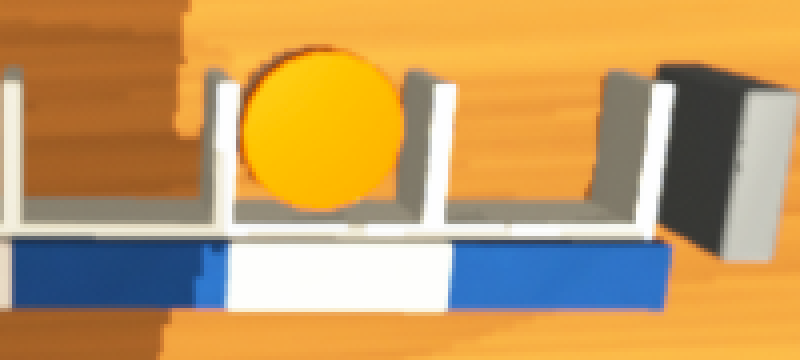

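Run:
```python
from h import *
import json
from scipy.optimize import least_squares
m=json.load(open("wrist1.json"))
A=lambda X,Y:(40+(X+.5)/4-.5,135+(Y+.5)/4-.5); B=lambda X,Y:(240+(X+.5)/4-.5,135+(Y+.5)/4-.5)
o=[]
for f,y,a,b,t in [(A,-192,(150,236),(155,307),(158,77)),(A,-128,(373,238),(377,307),(377,80)),(A,-64,(591,238),(594,308),(594,79)),(B,0,(12,240),(11,309),(12,80)),(B,64,(229,240),(227,310),(228,82)),(B,128,(452,242),(448,311),(444,83)),(B,192,(670,243),(664,311),(663,83))]:
    o+=[(f(*a),(26,y,52)),(f(*b),(46,y,52)),(f(*t),(-18,y,34))]
for X,q in [((18,86),(-20,-220)),((70,83),(-20,-204)),((100,255),(30,-204)),((45,255),(30,-220))]: o.append((A(*X),(*q,56)))
def world(p,X):
    c,s=np.cos(p[2]),np.sin(p[2]);return np.array((p[0]+c*X[0]-s*X[1],p[1]+s*X[0]+c*X[1],X[2]))
res=lambda p:np.concatenate([proj(m,world(p,X))-u for u,X in o])
r=least_squares(res,[615,-12,-.04],loss='soft_l1');print(r.x.round(4),np.sqrt(np.mean(res(r.x)**2)));print(res(r.x).reshape(-1,2).round(1).tolist())
json.dump(r.x.tolist(),open("rack.json","w"))
for y in(-175,-160,-96,-32): print(y,world(r.x,(36,y,52)).round(1))
hsv=cv2.cvtColor(cv2.imread("pics/wrist1.png"),cv2.COLOR_BGR2HSV)
k,l,st,ce=cv2.connectedComponentsWithStats(cv2.inRange(hsv,(45,100,60),(80,255,255)))
for i in range(1,k):
    if st[i,4]>100:
        w=at_z(m,*ce[i],22);c,s=np.cos(r.x[2]),np.sin(r.x[2]);d=w[:2]-r.x[:2]
        print(ce[i],st[i],w.round(1),"rack",c*d[0]+s*d[1],-s*d[0]+c*d[1])
d=np.load("wrist1.npy")
for u,v in [(105,203),(160,203),(214,203),(320,203),(214,84),(112,165),(250,60)]: print(u,v,by_depth(m,u,v,d[v,u]).round(1))
```

```text
[ 6.122569e+02 -1.181720e+01 -4.420000e-02] 0.5446103233281555
[[-1.0, 0.8], [0.2, -0.5], [-0.4, 0.2], [-1.1, 0.5], [-0.4, -0.3], [-0.3, -0.2], [-0.2, 0.7], [-0.1, -0.4], [0.1, 0.3], [-0.2, 0.4], [0.1, -0.4], [0.1, 0.3], [0.8, 0.7], [0.5, -0.5], [0.5, -0.0], [0.3, 0.4], [-0.3, -0.5], [1.0, -0.1], [1.2, 0.3], [0.3, -0.3], [0.9, 0.1], [-1.4, -0.9], [0.2, -0.1], [-0.3, 0.3], [-0.7, 0.3]]
-175 [ 640.5 -188.2   52. ]
-160 [ 641.1 -173.3   52. ]
-96 [ 644.  -109.3   52. ]
-32 [646.8 -45.4  52. ]
[213.7924282  83.595953 ] [ 193   61   43   46 1532] [513.1 -40.6  22. ] rack -97.75110691921437 -33.104491833214
105 203 [ 641.6 -173.7   51.3]
160 203 [ 644.1 -109.6   51.5]
214 203 [646.5 -46.6  52.1]
320 203 [651.5  77.   52.1]
214 84 [513.5 -40.4  21.4]
112 165 [ 602.2 -171.4   21.8]
250 60 [ 4.871e+02  1.900e+00 -4.000e-01]
```

Fit residuals are about 0.5 px and the depth readings agree: rail top z≈52, gap 3 rail point (647,-46), dish at (513,-41). In rack coordinates the dish is at y≈-33, which lines up with gap 3. I'm moving above the gap 1 rail piece.

Request:
{"method": "jog_arm", "body": {
  "series": [
    {"tx":4.9,"ty":-24.2,"tz":0,"rx":0,"ry":0,"rz":0,"claw":1},
    {"tx":4.9,"ty":-24.2,"tz":-20,"rx":0,"ry":0,"rz":0,"claw":1},
    {"tx":4.9,"ty":-24.2,"tz":-20,"rx":0,"ry":0,"rz":0,"claw":1},
    {"tx":4.9,"ty":-24.2,"tz":-20,"rx":0,"ry":0,"rz":0,"claw":1},
    {"tx":4.9,"ty":-24.2,"tz":-20,"rx":0,"ry":0,"rz":0,"claw":1},
    {"tx":4.9,"ty":-24.2,"tz":-20,"rx":0,"ry":0,"rz":0,"claw":1},
    {"tx":4.9,"ty":-24.2,"tz":-20,"rx":0,"ry":0,"rz":0,"claw":1},
    {"tx":0,"ty":0,"tz":-20,"rx":0,"ry":0,"rz":0,"claw":1},
    {"tx":0,"ty":0,"tz":-20,"rx":0,"ry":0,"rz":0,"claw":1},
    {"tx":0,"ty":0,"tz":-20,"rx":0,"ry":0,"rz":0,"claw":1},
    {"tx":0,"ty":0,"tz":-19,"rx":0,"ry":0,"rz":0,"claw":1},
    {"tx":0,"ty":0,"tz":0,"rx":0,"ry":0,"rz":0,"claw":1},
    {"tx":0,"ty":0,"tz":0,"rx":0,"ry":0,"rz":0,"claw":1}
  ]
}}

```text
time_s: 4.17
position: [641.0, -172.4, 70.2]
tool_rot: [0.019, 1.0, 0.0, -0.001]
force: [1.0, 0.0, 0.6]
gripper_width: -0.1
```

Run:
```python
from h import *
s=sense();print(s['time_s'],np.round(s['position'],1),s['force'])
for n in("side","scene"):
    p,d=vision.camera(n)
    c=p[130:300,200:360] if n=="side" else p[150:270,110:350]
    cv2.imwrite(f"pics/{n}2.png",cv2.resize(c,None,fx=3.3,fy=3.3,interpolation=cv2.INTER_CUBIC))
```

```text
4.1667 [ 641.  -172.4   70.2] [1.03856777 0.04484312 0.60707654]
```

View pics/side2.png

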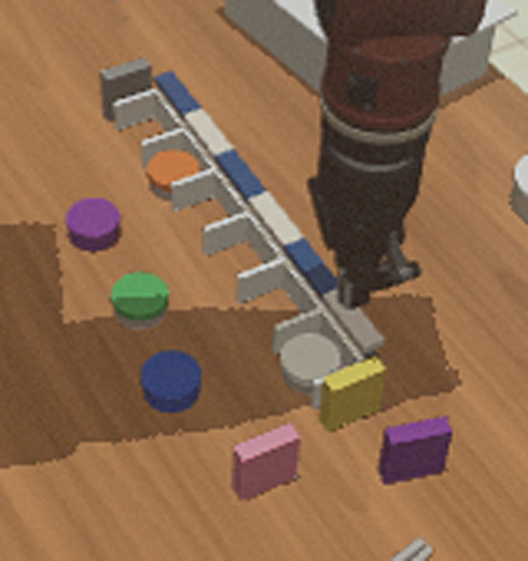

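View pics/scene2.png

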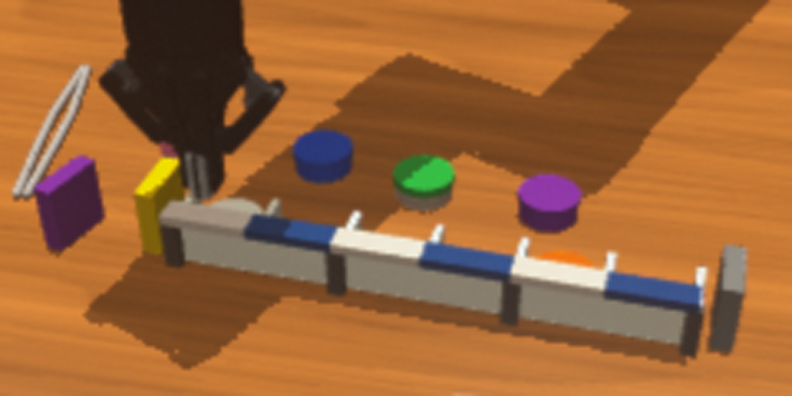

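The closed fingertips hover over the gap 1 rail piece at (641,-172,70). Next is a gentle press, 3 mm below the free height.

Request:
{"method": "jog_arm", "body": {
  "series": [
    {"tx":0,"ty":-3,"tz":-10,"rx":0,"ry":0,"rz":0,"claw":1},
    {"tx":0,"ty":0,"tz":-5,"rx":0,"ry":0,"rz":0,"claw":1},
    {"tx":0,"ty":0,"tz":-3,"rx":0,"ry":0,"rz":0,"claw":1},
    {"tx":0,"ty":0,"tz":-3,"rx":0,"ry":0,"rz":0,"claw":1},
    {"tx":0,"ty":0,"tz":0,"rx":0,"ry":0,"rz":0,"claw":1},
    {"tx":0,"ty":0,"tz":0,"rx":0,"ry":0,"rz":0,"claw":1}
  ]
}}

```text
time_s: 4.77
position: [641.7, -176.9, 49.4]
tool_rot: [0.019, 1.0, -0.0, -0.0]
force: [-1.2, -0.5, 2.7]
gripper_width: 0.2
```

Contact reads Fz≈2.7 N. Now sliding along toward gap 2, about 1 mm deeper.

Request:
{"method": "jog_arm", "body": {
  "series": [
    {"tx":0,"ty":0,"tz":-1,"rx":0,"ry":0,"rz":0,"claw":1},
    {"tx":0.2,"ty":6,"tz":0,"rx":0,"ry":0,"rz":0,"claw":1},
    {"tx":0.2,"ty":6,"tz":0,"rx":0,"ry":0,"rz":0,"claw":1},
    {"tx":0.3,"ty":6,"tz":0,"rx":0,"ry":0,"rz":0,"claw":1},
    {"tx":0.2,"ty":6,"tz":0,"rx":0,"ry":0,"rz":0,"claw":1},
    {"tx":0.3,"ty":6,"tz":0,"rx":0,"ry":0,"rz":0,"claw":1},
    {"tx":0.2,"ty":6,"tz":0,"rx":0,"ry":0,"rz":0,"claw":1},
    {"tx":0.3,"ty":6,"tz":0,"rx":0,"ry":0,"rz":0,"claw":1},
    {"tx":0.2,"ty":6,"tz":0,"rx":0,"ry":0,"rz":0,"claw":1},
    {"tx":0.3,"ty":6,"tz":0,"rx":0,"ry":0,"rz":0,"claw":1},
    {"tx":0.2,"ty":6,"tz":0,"rx":0,"ry":0,"rz":0,"claw":1},
    {"tx":0.3,"ty":6,"tz":0,"rx":0,"ry":0,"rz":0,"claw":1}
  ]
}}

```text
time_s: 5.77
position: [644.5, -110.2, 48.3]
tool_rot: [0.019, 1.0, -0.0, -0.0]
force: [0.6, -2.4, 2.7]
gripper_width: -0.1
```

Request:
{"method": "jog_arm", "body": {
  "series": [
    {"tx":0.2,"ty":6,"tz":0,"rx":0,"ry":0,"rz":0,"claw":1},
    {"tx":0.2,"ty":6,"tz":0,"rx":0,"ry":0,"rz":0,"claw":1},
    {"tx":0.2,"ty":6,"tz":0,"rx":0,"ry":0,"rz":0,"claw":1},
    {"tx":0.3,"ty":6,"tz":0,"rx":0,"ry":0,"rz":0,"claw":1},
    {"tx":0.2,"ty":6,"tz":0,"rx":0,"ry":0,"rz":0,"claw":1},
    {"tx":0.3,"ty":6,"tz":0,"rx":0,"ry":0,"rz":0,"claw":1},
    {"tx":0.2,"ty":6,"tz":0,"rx":0,"ry":0,"rz":0,"claw":1},
    {"tx":0.2,"ty":6,"tz":0,"rx":0,"ry":0,"rz":0,"claw":1},
    {"tx":0.2,"ty":6,"tz":0,"rx":0,"ry":0,"rz":0,"claw":1},
    {"tx":0.2,"ty":5,"tz":0,"rx":0,"ry":0,"rz":0,"claw":1},
    {"tx":0.2,"ty":4,"tz":0,"rx":0,"ry":0,"rz":0,"claw":1},
    {"tx":0,"ty":0,"tz":0,"rx":0,"ry":0,"rz":0,"claw":1},
    {"tx":0,"ty":0,"tz":0,"rx":0,"ry":0,"rz":0,"claw":1},
    {"tx":0,"ty":0,"tz":0,"rx":0,"ry":0,"rz":0,"claw":1}
  ]
}}

```text
time_s: 6.93
position: [646.9, -47.2, 48.2]
tool_rot: [0.019, 1.0, 0.001, -0.0]
force: [0.5, 1.8, 2.4]
gripper_width: 0.3
```

Run:
```python
from h import *
s=sense();print(s['time_s'],np.round(s['position'],1),s['force'])
for n in("scene",):
    p,d=vision.camera(n)
    c=p[150:270,110:350]
    cv2.imwrite(f"pics/{n}3.png",cv2.resize(c,None,fx=3.3,fy=3.3,interpolation=cv2.INTER_CUBIC))
```

```text
6.9333 [646.9 -47.2  48.2] [0.52538351 1.82163866 2.36369389]
```

View pics/scene3.png

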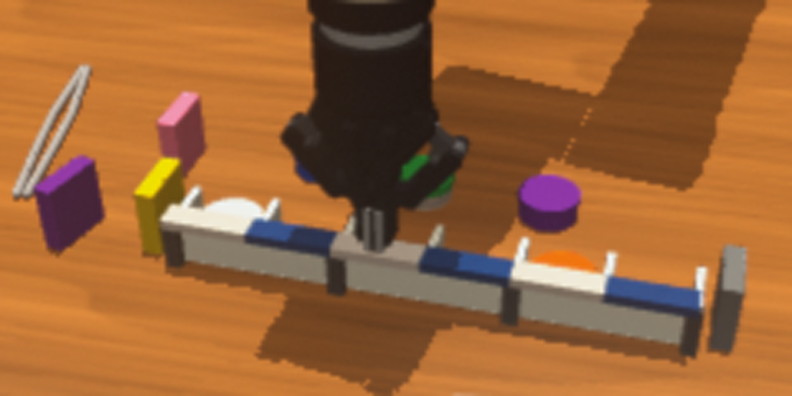

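The fingertips stand on the third piece from yellow (white, crop (375,245)) with Fz≈2.4 N. I'll lift, go back behind the green dish, and set a small finger opening so two tips cradle it.

Request:
{"method": "jog_arm", "body": {
  "series": [
    {"tx":0,"ty":0,"tz":8,"rx":0,"ry":0,"rz":0,"claw":1},
    {"tx":0,"ty":0,"tz":20,"rx":0,"ry":0,"rz":0,"claw":1},
    {"tx":0,"ty":0,"tz":26,"rx":0,"ry":0,"rz":0,"claw":1},
    {"tx":0,"ty":0,"tz":26,"rx":0,"ry":0,"rz":0,"claw":1},
    {"tx":-19.7,"ty":1,"tz":0,"rx":0,"ry":0,"rz":0,"claw":0.53},
    {"tx":-19.7,"ty":1,"tz":0,"rx":0,"ry":0,"rz":0,"claw":0.53},
    {"tx":-19.7,"ty":1,"tz":0,"rx":0,"ry":0,"rz":0,"claw":0.53},
    {"tx":-19.7,"ty":1,"tz":0,"rx":0,"ry":0,"rz":0,"claw":0.53},
    {"tx":-19.7,"ty":1,"tz":0,"rx":0,"ry":0,"rz":0,"claw":0.53},
    {"tx":-19.7,"ty":1,"tz":0,"rx":0,"ry":0,"rz":0,"claw":0.53},
    {"tx":-19.7,"ty":1,"tz":0,"rx":0,"ry":0,"rz":0,"claw":0.53},
    {"tx":-19.7,"ty":1,"tz":0,"rx":0,"ry":0,"rz":0,"claw":0.53},
    {"tx":-19.7,"ty":1,"tz":0,"rx":0,"ry":0,"rz":0,"claw":0.53},
    {"tx":-19.7,"ty":1,"tz":0,"rx":0,"ry":0,"rz":0,"claw":0.53},
    {"tx":0,"ty":0,"tz":0,"rx":0,"ry":0,"rz":0,"claw":0.53},
    {"tx":0,"ty":0,"tz":0,"rx":0,"ry":0,"rz":0,"claw":0.53},
    {"tx":0,"ty":0,"tz":0,"rx":0,"ry":0,"rz":0,"claw":0.53}
  ]
}}

```text
time_s: 8.4
position: [450.8, -38.2, 128.8]
tool_rot: [0.02, 1.0, -0.0, 0.001]
force: [0.7, 0.0, -0.5]
gripper_width: 19.7
```

Run:
```python
from h import *
import json
m=vision.camera_model("wrist");p,d=vision.camera("wrist");cv2.imwrite("pics/wrist4.png",p)
s=sense();print(s['time_s'],np.round(s['position'],1),s['force'],s['gripper_width'])
r=json.load(open("rack.json"))
for n in("wrist","side","scene"):
    if n!="wrist": m=vision.camera_model(n);p,d=vision.camera(n);cv2.imwrite(f"pics/{n}4.png",p)
    hsv=cv2.cvtColor(p,cv2.COLOR_BGR2HSV)
    k,l,st,ce=cv2.connectedComponentsWithStats(cv2.inRange(hsv,(45,100,40),(80,255,255)))
    for i in range(1,k):
        if st[i,4]>60: print(n,ce[i].round(1),st[i],at_z(m,*ce[i],22).round(1))
```

```text
8.45 [450.9 -38.2 128.6] [-0.26045412  0.51933528  0.65516534] 20.262557481859673
wrist [248.9 262.1] [ 227  235   45   55 2133] [510.7 -40.6  22. ]
side [241.8 219.3] [234 213  17  14 188] [513.9 -43.   22. ]
scene [238. 203.] [229 197  18  13 184] [520.6 -40.8  22. ]
```

View pics/wrist4.png

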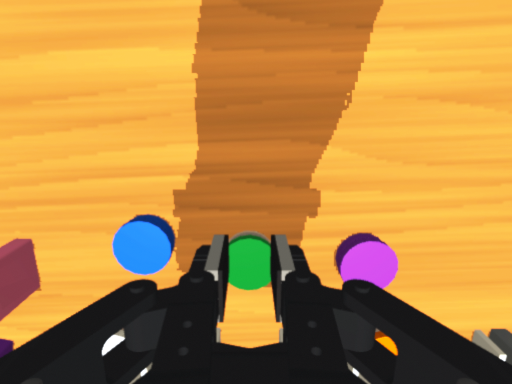

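The dish sits centred between the two fingertips at (249,262), with the blue and purple look-alikes well off to the sides. Lowering behind it.

Request:
{"method": "jog_arm", "body": {
  "series": [
    {"tx":0,"ty":0.8,"tz":-25,"rx":0,"ry":0,"rz":0,"claw":0.53},
    {"tx":0,"ty":0,"tz":-25,"rx":0,"ry":0,"rz":0,"claw":0.53},
    {"tx":0,"ty":0,"tz":-25,"rx":0,"ry":0,"rz":0,"claw":0.53},
    {"tx":0,"ty":0,"tz":-25,"rx":0,"ry":0,"rz":0,"claw":0.53},
    {"tx":0,"ty":0,"tz":-15,"rx":0,"ry":0,"rz":0,"claw":0.53},
    {"tx":0,"ty":0,"tz":-6,"rx":0,"ry":0,"rz":0,"claw":0.53},
    {"tx":0,"ty":0,"tz":0,"rx":0,"ry":0,"rz":0,"claw":0.53},
    {"tx":0,"ty":0,"tz":0,"rx":0,"ry":0,"rz":0,"claw":0.53}
  ]
}}

```text
time_s: 9.22
position: [450.3, -37.1, 7.6]
tool_rot: [0.019, 1.0, -0.0, -0.0]
force: [0.4, -0.2, 0.5]
gripper_width: 20.3
```

Request:
{"method": "jog_arm", "body": {
  "series": [
    {"tx":6,"ty":-0.3,"tz":0,"rx":0,"ry":0,"rz":0,"claw":0.53},
    {"tx":6,"ty":-0.3,"tz":0,"rx":0,"ry":0,"rz":0,"claw":0.53},
    {"tx":5,"ty":-0.2,"tz":0,"rx":0,"ry":0,"rz":0,"claw":0.53},
    {"tx":4,"ty":-0.2,"tz":0,"rx":0,"ry":0,"rz":0,"claw":0.53},
    {"tx":3,"ty":-0.1,"tz":0,"rx":0,"ry":0,"rz":0,"claw":0.53},
    {"tx":2,"ty":-0.1,"tz":0,"rx":0,"ry":0,"rz":0,"claw":0.53},
    {"tx":2,"ty":-0.1,"tz":0,"rx":0,"ry":0,"rz":0,"claw":0.53},
    {"tx":2,"ty":-0.1,"tz":0,"rx":0,"ry":0,"rz":0,"claw":0.53},
    {"tx":2,"ty":-0.1,"tz":0,"rx":0,"ry":0,"rz":0,"claw":0.53},
    {"tx":3,"ty":-0.1,"tz":0,"rx":0,"ry":0,"rz":0,"claw":0.53},
    {"tx":3,"ty":-0.1,"tz":0,"rx":0,"ry":0,"rz":0,"claw":0.53},
    {"tx":3,"ty":-0.1,"tz":0,"rx":0,"ry":0,"rz":0,"claw":0.53},
    {"tx":3,"ty":-0.2,"tz":0,"rx":0,"ry":0,"rz":0,"claw":0.53},
    {"tx":3,"ty":-0.1,"tz":0,"rx":0,"ry":0,"rz":0,"claw":0.53},
    {"tx":3,"ty":-0.1,"tz":0,"rx":0,"ry":0,"rz":0,"claw":0.53},
    {"tx":3,"ty":-0.2,"tz":0,"rx":0,"ry":0,"rz":0,"claw":0.53},
    {"tx":3,"ty":-0.1,"tz":0,"rx":0,"ry":0,"rz":0,"claw":0.53},
    {"tx":0,"ty":0,"tz":0,"rx":0,"ry":0,"rz":0,"claw":0.53}
  ]
}}

```text
time_s: 10.72
position: [506.7, -39.6, 7.4]
tool_rot: [0.019, 1.0, -0.0, 0.0]
force: [0.3, -0.9, 0.3]
gripper_width: 20.2
```

```bash
cat > look.py <<'E'
from h import *
import json,sys
k=sys.argv[1]
s=sense();print(s['time_s'],np.round(s['position'],1),np.round(s['force'],1),s['gripper_width'])
x0,y0,th=json.load(open("rack.json"));c,sn=np.cos(th),np.sin(th)
for n in("wrist","side","scene"):
    m=vision.camera_model(n);p,d=vision.camera(n);cv2.imwrite(f"pics/{n}{k}.png",p)
    if n=="side": cv2.imwrite(f"pics/sidec{k}.png",cv2.resize(p[130:290,200:350],None,fx=3.7,fy=3.7,interpolation=cv2.INTER_CUBIC))
    hsv=cv2.cvtColor(p,cv2.COLOR_BGR2HSV)
    N,l,st,ce=cv2.connectedComponentsWithStats(cv2.inRange(hsv,(45,100,40),(80,255,255)))
    for i in range(1,N):
        if st[i,4]>60:
            w=at_z(m,*ce[i],22);dx,dy=w[0]-x0,w[1]-y0
            print(n,ce[i].round(1),st[i],w.round(1),"rack",round(c*dx+sn*dy,1),round(-sn*dx+c*dy,1))
E
python3 look.py 5
```

```text
10.7167 [506.7 -39.6   7.4] [ 0.3 -0.9  0.3] 20.223945636539227
wrist [249.1 314.5] [ 215  276   69   73 3801] [529.5 -40.3  22. ] rack -81.4 -32.1
side [252.9 216.7] [246 209  13  15  89] [546.2 -49.9  22. ] rack -64.3 -41.0
scene [236.1 208.7] [227 202  19  14 204] [546.6 -40.4  22. ] rack -64.4 -31.4
```

View pics/wrist5.png

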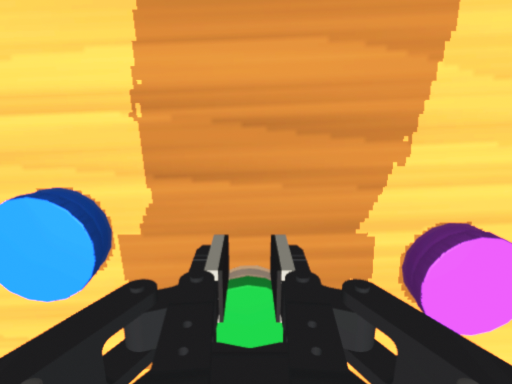

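View pics/sidec5.png

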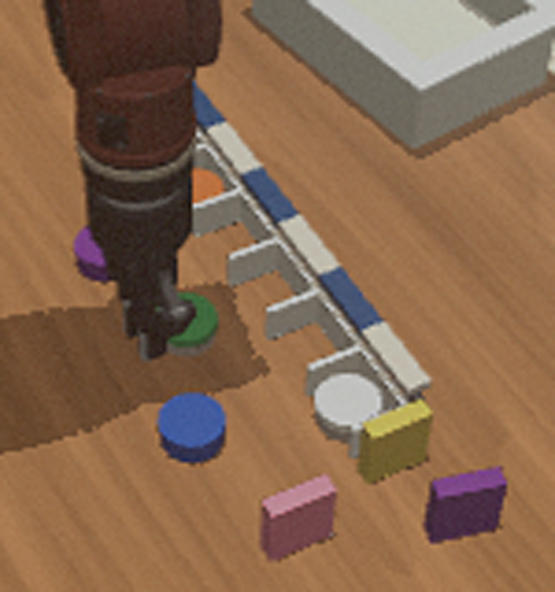

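The dish is sliding ahead of the fingers, now at about x=540 with rack y≈-32, so it's in line with gap 3. Continuing.

Request:
{"method": "jog_arm", "body": {
  "series": [
    {"tx":3,"ty":-0.1,"tz":0,"rx":0,"ry":0,"rz":0,"claw":0.53},
    {"tx":3,"ty":-0.1,"tz":0,"rx":0,"ry":0,"rz":0,"claw":0.53},
    {"tx":3,"ty":-0.2,"tz":0,"rx":0,"ry":0,"rz":0,"claw":0.53},
    {"tx":3,"ty":-0.1,"tz":0,"rx":0,"ry":0,"rz":0,"claw":0.53},
    {"tx":3,"ty":-0.1,"tz":0,"rx":0,"ry":0,"rz":0,"claw":0.53},
    {"tx":3,"ty":-0.2,"tz":0,"rx":0,"ry":0,"rz":0,"claw":0.53},
    {"tx":3,"ty":-0.1,"tz":0,"rx":0,"ry":0,"rz":0,"claw":0.53},
    {"tx":3,"ty":-0.1,"tz":0,"rx":0,"ry":0,"rz":0,"claw":0.53},
    {"tx":3,"ty":-0.2,"tz":0,"rx":0,"ry":0,"rz":0,"claw":0.53},
    {"tx":3,"ty":-0.1,"tz":0,"rx":0,"ry":0,"rz":0,"claw":0.53},
    {"tx":3,"ty":-0.1,"tz":0,"rx":0,"ry":0,"rz":0,"claw":0.53},
    {"tx":3,"ty":-0.2,"tz":0,"rx":0,"ry":0,"rz":0,"claw":0.53},
    {"tx":3,"ty":-0.1,"tz":0,"rx":0,"ry":0,"rz":0,"claw":0.53},
    {"tx":3,"ty":-0.1,"tz":0,"rx":0,"ry":0,"rz":0,"claw":0.53},
    {"tx":3,"ty":-0.2,"tz":0,"rx":0,"ry":0,"rz":0,"claw":0.53},
    {"tx":3,"ty":-0.1,"tz":0,"rx":0,"ry":0,"rz":0,"claw":0.53},
    {"tx":3,"ty":-0.1,"tz":0,"rx":0,"ry":0,"rz":0,"claw":0.53},
    {"tx":3,"ty":-0.2,"tz":0,"rx":0,"ry":0,"rz":0,"claw":0.53},
    {"tx":3,"ty":-0.1,"tz":0,"rx":0,"ry":0,"rz":0,"claw":0.53},
    {"tx":0,"ty":0,"tz":0,"rx":0,"ry":0,"rz":0,"claw":0.53}
  ]
}}

```text
time_s: 12.53
position: [563.7, -42.1, 7.4]
tool_rot: [0.019, 1.0, -0.0, 0.0]
force: [0.0, 1.4, 0.5]
gripper_width: 19.8
```

```bash
python3 look.py 6
```

```text
12.5333 [563.7 -42.1   7.4] [0.  1.4 0.5] 19.795682154383336
wrist [249.1 314.6] [ 215  276   69   73 3798] [586.5 -42.8  22. ] rack -24.4 -32.1
scene [231.2 218.3] [221 215  19   8 106] [589.  -43.7  22. ] rack -21.8 -32.8
```

View pics/sidec6.png

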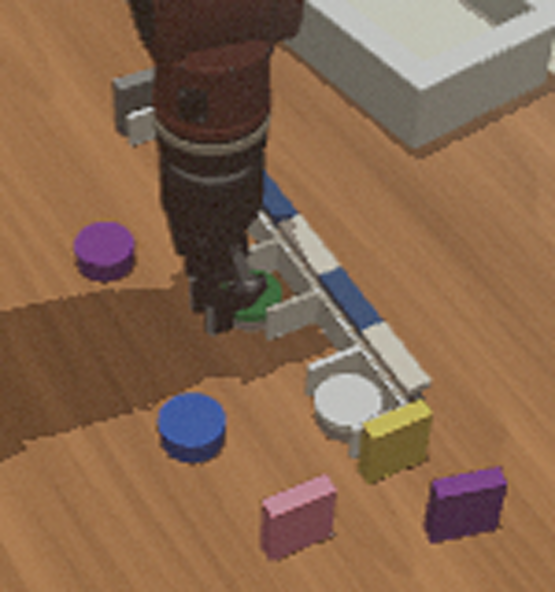

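The dish is entering gap 3 (crop (258,298)). Slower from here, watching the force.

Request:
{"method": "jog_arm", "body": {
  "series": [
    {"tx":2,"ty":-0.1,"tz":0,"rx":0,"ry":0,"rz":0,"claw":0.53},
    {"tx":2,"ty":-0.1,"tz":0,"rx":0,"ry":0,"rz":0,"claw":0.53},
    {"tx":2,"ty":-0.1,"tz":0,"rx":0,"ry":0,"rz":0,"claw":0.53},
    {"tx":2,"ty":-0.1,"tz":0,"rx":0,"ry":0,"rz":0,"claw":0.53},
    {"tx":1.5,"ty":-0.1,"tz":0,"rx":0,"ry":0,"rz":0,"claw":0.53},
    {"tx":1.5,"ty":0,"tz":0,"rx":0,"ry":0,"rz":0,"claw":0.53},
    {"tx":1,"ty":0,"tz":0,"rx":0,"ry":0,"rz":0,"claw":0.53},
    {"tx":0,"ty":0,"tz":0,"rx":0,"ry":0,"rz":0,"claw":0.53}
  ]
}}

```text
time_s: 13.35
position: [575.2, -42.5, 7.3]
tool_rot: [0.019, 1.0, -0.0, 0.0]
force: [-0.3, 0.3, 0.4]
gripper_width: 20.4
```

Request:
{"method": "jog_arm", "body": {
  "series": [
    {"tx":1,"ty":0,"tz":0,"rx":0,"ry":0,"rz":0,"claw":0.53},
    {"tx":0,"ty":0,"tz":0,"rx":0,"ry":0,"rz":0,"claw":0.53}
  ]
}}

```text
time_s: 13.52
position: [576.0, -42.5, 7.3]
tool_rot: [0.019, 1.0, -0.0, 0.0]
force: [-0.3, 0.9, -0.7]
gripper_width: 19.8
```

Request:
{"method": "jog_arm", "body": {
  "series": [
    {"tx":1,"ty":0,"tz":0,"rx":0,"ry":0,"rz":0,"claw":0.53},
    {"tx":0,"ty":0,"tz":0,"rx":0,"ry":0,"rz":0,"claw":0.53}
  ]
}}

```text
time_s: 13.68
position: [577.0, -42.5, 7.3]
tool_rot: [0.019, 1.0, 0.0, 0.0]
force: [-0.8, 0.3, 0.2]
gripper_width: 20.0
```

Request:
{"method": "jog_arm", "body": {
  "series": [
    {"tx":1,"ty":0,"tz":0,"rx":0,"ry":0,"rz":0,"claw":0.53},
    {"tx":0,"ty":0,"tz":0,"rx":0,"ry":0,"rz":0,"claw":0.53}
  ]
}}

```text
time_s: 13.85
position: [578.1, -42.5, 7.3]
tool_rot: [0.019, 1.0, 0.0, 0.0]
force: [-0.1, 0.1, 0.4]
gripper_width: 20.0
```

Request:
{"method": "jog_arm", "body": {
  "series": [
    {"tx":1,"ty":0,"tz":0,"rx":0,"ry":0,"rz":0,"claw":0.53},
    {"tx":0,"ty":0,"tz":0,"rx":0,"ry":0,"rz":0,"claw":0.53}
  ]
}}

```text
time_s: 14.02
position: [578.9, -42.5, 7.3]
tool_rot: [0.019, 1.0, -0.0, -0.0]
force: [-0.3, 1.1, -0.4]
gripper_width: 20.1
```

Request:
{"method": "jog_arm", "body": {
  "series": [
    {"tx":1,"ty":0,"tz":0,"rx":0,"ry":0,"rz":0,"claw":0.53},
    {"tx":0,"ty":0,"tz":0,"rx":0,"ry":0,"rz":0,"claw":0.53}
  ]
}}

```text
time_s: 14.18
position: [579.1, -42.4, 7.1]
tool_rot: [0.019, 1.0, 0.0, -0.001]
force: [-3.9, -0.7, 2.2]
gripper_width: 20.5
```

Request:
{"method": "jog_arm", "body": {
  "series": [
    {"tx":1,"ty":0,"tz":0,"rx":0,"ry":0,"rz":0,"claw":0.53},
    {"tx":0,"ty":0,"tz":0,"rx":0,"ry":0,"rz":0,"claw":0.53}
  ]
}}

```text
time_s: 14.35
position: [579.2, -42.4, 7.0]
tool_rot: [0.019, 1.0, -0.0, -0.002]
force: [-7.3, -0.7, 4.8]
gripper_width: 19.6
```

```bash
python3 look.py 7; python3 -c "
import cv2;p=cv2.imread('pics/scene7.png')[165:275,110:350];cv2.imwrite('pics/scenec7.png',cv2.resize(p,(800,367),interpolation=cv2.INTER_CUBIC))"
```

```text
14.35 [579.2 -42.4   7. ] [-7.3 -0.7  4.8] 19.588361270997947
wrist [249.1 314.3] [ 215  275   69   74 3828] [601.6 -43.1  22. ] rack -9.3 -31.7
```

View pics/scenec7.png

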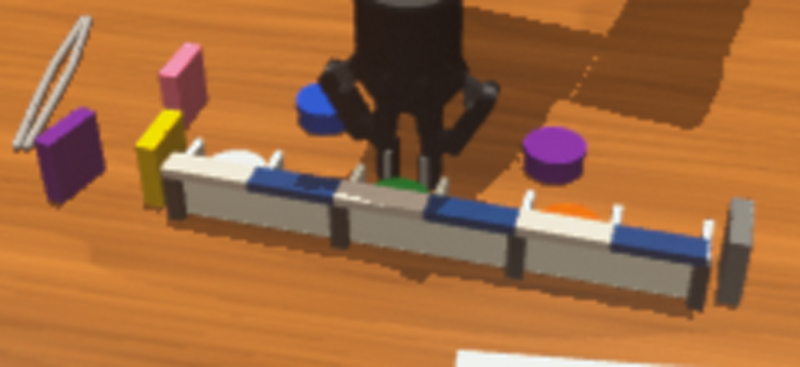

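View pics/sidec7.png

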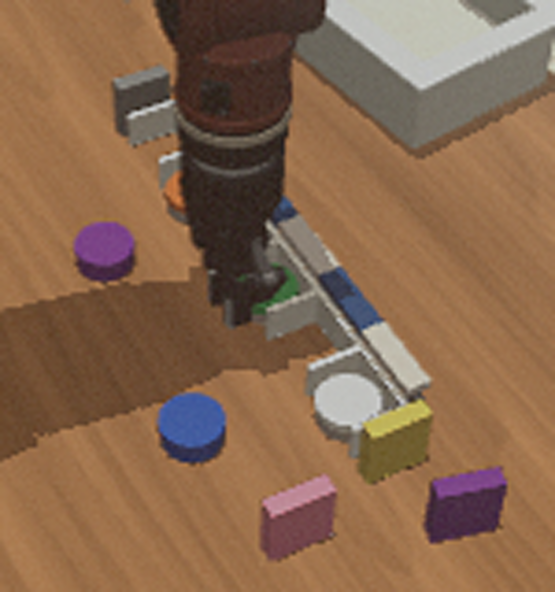

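The force climbs to 7.3 N with no more travel, so the dish is against the wall. I'll draw straight back, then lift.

Request:
{"method": "jog_arm", "body": {
  "series": [
    {"tx":-2,"ty":0,"tz":0,"rx":0,"ry":0,"rz":0,"claw":0.53},
    {"tx":-4,"ty":0.2,"tz":0,"rx":0,"ry":0,"rz":0,"claw":0.53},
    {"tx":-8,"ty":0.4,"tz":0,"rx":0,"ry":0,"rz":0,"claw":0.53},
    {"tx":-12,"ty":0.5,"tz":0,"rx":0,"ry":0,"rz":0,"claw":0.53},
    {"tx":-15,"ty":0.6,"tz":0,"rx":0,"ry":0,"rz":0,"claw":0.53},
    {"tx":-15,"ty":0.6,"tz":0,"rx":0,"ry":0,"rz":0,"claw":0.53},
    {"tx":-15,"ty":0.6,"tz":0,"rx":0,"ry":0,"rz":0,"claw":0.53},
    {"tx":0,"ty":0,"tz":20,"rx":0,"ry":0,"rz":0,"claw":0.53},
    {"tx":0,"ty":0,"tz":25,"rx":0,"ry":0,"rz":0,"claw":0.53},
    {"tx":0,"ty":0,"tz":30,"rx":0,"ry":0,"rz":0,"claw":0.53},
    {"tx":0,"ty":0,"tz":30,"rx":0,"ry":0,"rz":0,"claw":0.53},
    {"tx":0,"ty":0,"tz":30,"rx":0,"ry":0,"rz":0,"claw":0.53},
    {"tx":0,"ty":0,"tz":30,"rx":0,"ry":0,"rz":0,"claw":0.53},
    {"tx":0,"ty":0,"tz":30,"rx":0,"ry":0,"rz":0,"claw":0.53},
    {"tx":0,"ty":0,"tz":30,"rx":0,"ry":0,"rz":0,"claw":0.53}
  ]
}}

```text
time_s: 15.75
position: [509.4, -39.5, 233.9]
tool_rot: [0.019, 1.0, -0.0, 0.0]
force: [0.2, -0.2, 0.5]
gripper_width: 20.0
```

Request:
{"method": "jog_arm", "body": {
  "series": [
    {"tx":20,"ty":4,"tz":5,"rx":0,"ry":0,"rz":0,"claw":0.53},
    {"tx":20,"ty":4,"tz":5,"rx":0,"ry":0,"rz":0,"claw":0.53},
    {"tx":20,"ty":4,"tz":5,"rx":0,"ry":0,"rz":0,"claw":0.53},
    {"tx":20,"ty":4,"tz":5,"rx":0,"ry":0,"rz":0,"claw":0.53},
    {"tx":20,"ty":4,"tz":5,"rx":0,"ry":0,"rz":0,"claw":0.53},
    {"tx":20,"ty":4,"tz":5,"rx":0,"ry":0,"rz":0,"claw":0.53},
    {"tx":0,"ty":0,"tz":0,"rx":0,"ry":0,"rz":0,"claw":0.53},
    {"tx":0,"ty":0,"tz":0,"rx":0,"ry":0,"rz":0,"claw":0.53},
    {"tx":0,"ty":0,"tz":0,"rx":0,"ry":0,"rz":0,"claw":0.53}
  ]
}}

```text
time_s: 16.5
position: [629.0, -15.6, 261.8]
tool_rot: [0.019, 1.0, 0.0, -0.0]
force: [-0.7, -0.3, -0.1]
gripper_width: 19.9
```

```bash
python3 look.py 8
python3 - <<'E'
from h import *
import json
x0,y0,th=json.load(open("rack.json"));c,sn=np.cos(th),np.sin(th)
m=vision.camera_model("wrist")
hsv=cv2.cvtColor(cv2.imread("pics/wrist8.png"),cv2.COLOR_BGR2HSV)
for nm,lo,hi in(("orange",(8,150,150),(22,255,255)),):pass
p=cv2.imread("pics/wrist8.png");cv2.imwrite("pics/w8c.png",cv2.resize(p[80:260],(800,281),interpolation=cv2.INTER_CUBIC))
W=lambda X:(x0+c*X[0]-sn*X[1],y0+sn*X[0]+c*X[1],X[2])
print("divider tips pred",[proj(m,W((-18,y,34))).round(1).tolist() for y in(-64,0)])
E
```

```text
16.5 [629.  -15.6 261.8] [-0.7 -0.3 -0.1] 19.86635620383601
wrist [225.2 150.2] [ 205  130   41   42 1344] [610.5 -43.1  22. ] rack -0.3 -31.4
side [271.4 207. ] [264 201  16  14 142] [611.7 -43.3  22. ] rack 0.9 -31.5
divider tips pred [[195.6, 135.8], [251.9, 136.0]]
```

View pics/wrist8.png

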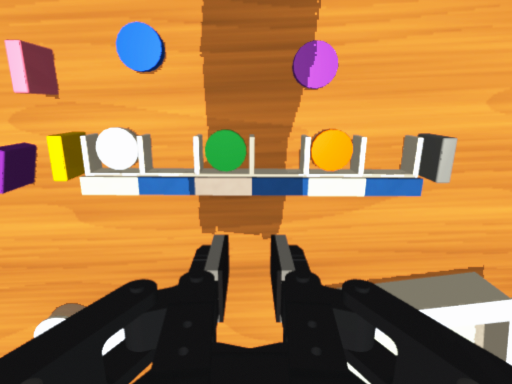

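View pics/sidec8.png

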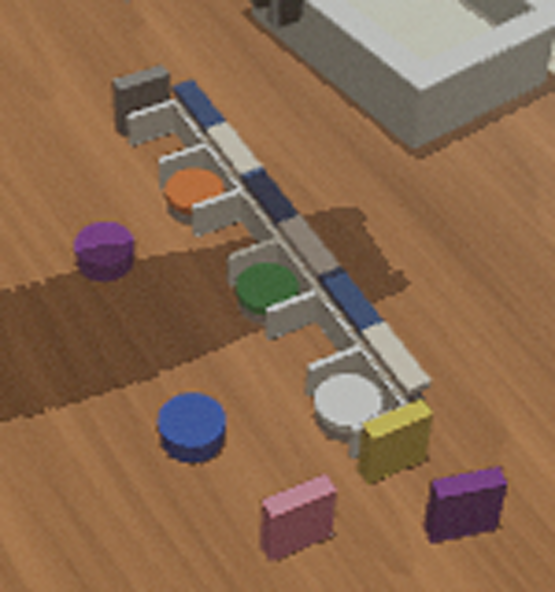

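The green dish is in gap 3 at (225,150), about rack (0,-31). It's level with the stored white and orange dishes, and the look-alikes haven't moved. I'll draw the arm back from over the rack and hand in.

Request:
{"method": "jog_arm", "body": {
  "series": [
    {"tx":-20,"ty":0,"tz":0,"rx":0,"ry":0,"rz":0,"claw":0.53},
    {"tx":-25,"ty":0,"tz":0,"rx":0,"ry":0,"rz":0,"claw":0.53},
    {"tx":-25,"ty":0,"tz":0,"rx":0,"ry":0,"rz":0,"claw":0.53},
    {"tx":-25,"ty":0,"tz":0,"rx":0,"ry":0,"rz":0,"claw":0.53},
    {"tx":-25,"ty":0,"tz":0,"rx":0,"ry":0,"rz":0,"claw":0.53},
    {"tx":-25,"ty":0,"tz":0,"rx":0,"ry":0,"rz":0,"claw":0.53},
    {"tx":-25,"ty":0,"tz":0,"rx":0,"ry":0,"rz":0,"claw":0.53},
    {"tx":0,"ty":0,"tz":0,"rx":0,"ry":0,"rz":0,"claw":0.53},
    {"tx":0,"ty":0,"tz":0,"rx":0,"ry":0,"rz":0,"claw":0.53},
    {"tx":0,"ty":0,"tz":0,"rx":0,"ry":0,"rz":0,"claw":0.53}
  ]
}}

```text
time_s: 17.48
position: [460.3, -15.7, 262.7]
tool_rot: [0.02, 1.0, -0.0, 0.001]
force: [-0.1, 0.1, -0.2]
gripper_width: 19.9
```

```bash
python3 look.py 9; python3 -c "
from bench import robot,sense
print(robot.finish_job(), sense()['time_s'])"
```

```text
17.4833 [460.3 -15.7 262.7] [-0.1  0.1 -0.2] 19.93394608725452
wrist [237.5 275.4] [226 257  26  37 738] [609.5 -37.1  22. ] rack -1.6 -25.3
side [271.2 206.9] [264 201  16  14 151] [611.3 -42.9  22. ] rack 0.5 -31.1
the job is handed in; nothing more can be done
the job is handed in; nothing more can be done
```

The green-lidded dish is fully home in the third gap from the yellow post, and the job was handed in at about 17.5 s.

- **Rail:** I ran the closed fingertips along it from the yellow (−y) end, over gaps 1, 2 and 3, with about 2.5 N of contact at each check. I stopped on the third piece, the white one, and lifted off there.
- **Dish:** I pushed it along the bench with two slightly opened fingertips until it met the back wall. The force rose to about 7 N with no further travel, and I then drew straight back and lifted clear.
- **Last checks:** The overhead wrist view put the dish at rack (−0.3, −31.4) mm and the side camera at (0.5, −31.1) mm, where fully home is (0, −32). It is level with the stored dishes. The stored dishes, posts and look-alikes looked unmoved, and the arm was touching nothing. I did not check the jar or forceps again at the end, but the arm never went near them at bench height.
- **Disagreements:** The very last wrist reading gave −25 mm across the gap, but the fingers were partly hiding the lid, so I trusted the two clear views. The scene camera read about 7 mm too far in x, so I did not use it for final positions.

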